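# Reject the bulged tins that rock

## Robot

A 7-joint arm with a two-finger parallel gripper is mounted at the origin on the work surface. World frame = base frame: x ahead of the robot, y to its left, z up, the work surface at z = 0. Lengths are in mm, angles in degrees, forces in N, time in s.
With the tool pointing down it reaches from about 400 to 850 mm from the base axis. Payload 4.5 kg.
Tool frame: the origin (TCP) lies between the finger pads; the fingertips stand 17 mm ahead of it and the grasp point (between the pads) lies 2 mm behind it; z points along the fingers, y is the line along which they close (so a half turn about z gives the same grasp; the last joint's range is limited). The gripper opens to 85 mm and grips with 20 to 120 N. Pads are 22 mm wide; open, the fingers measure 114 mm over their backs; the gripper's body (76 mm by 85 mm) begins 54 mm behind the grasp point. The pads swing forward as they close: fully open they stand 13 mm farther back than shut.
Start: joints at [-72.72, 39.483, -11.15, 89.685, 9.013, 51.709, -12.324], TCP at [165.361, 602.751, 248.317] pointing down, gripper open.
Joint ranges: [-172.22, 172.22], [-26.19, 119.32], [-84.43, 86.54], [7.71, 146.69], [-57.33, 237.33], [2.42, 119.75], [-152.13, 152.13]. Speed limits (degrees/s): [147.25, 147.25, 180, 180, 180, 180, 180].

## Interface

Orientations are given as a 3x3 rotation matrix whose columns are the frame's x, y, z axes.
In Python, from station import r gives the robot as it stands. The module is installed in compiled form; this text tells all that it offers.
- The arm moves only by the shell command python3 -m handwheel 'ROWS'. ROWS is a JSON object of lists of equal length, an entry for each row: "claw": the closure, from 0 (fully open) to 1 (shut); "dp": the shift along the tool's x, y, z in m, a list of three; "dr": the turn, a rotation vector about the tool's x, y, z in rad, a list of three. A call has 1 to 20 rows; each row shifts and turns the commanded pose from where the row before left it, along the tool's axes as they then stand; what a row does not reach is not made up. A row lasts 1/8 s, in which the tool goes at most 62.5 mm and 10.7 degrees, less where a joint would pass 70% of its speed; a pose out of reach is approached as far as the arm can. A call is refused whole if a number of a shift passes 0.0625 or a number of a turn 0.188, either way. A call with a gripper value outside its range is refused whole. The fingers move at their own pace and stop on an object; the grip force is fixed at half the most. Time passes only in rows, so rows that do not move let the fingers close. It gives the time, the measured TCP pose, the force, the opening and the grip force at its end, in the units of the state.
- r.sense(): the state, without advancing time (a new reading comes with each control period).
- r.grab_frame(name): name is "scene" or "top"; returns (picture, depth): 384x512x3 uint8, blue, green, red; 384x512 float32, mm along the optical axis (not along the pixel's ray), 0 where there is no reading.
- r.camera_info(name): a dict with "fx", "fy", "cx", "cy" (pixels), "k1" (the pictures are not rectified: a ray, as slopes to the right and down, at radius r is drawn at 1 + k1 r^2 times it, then the intrinsics apply), "world_from_camera" (4x4, takes a point from camera to world coordinates). Camera axes: x right, y down, z forward; pixel columns grow to the right and rows downward; lengths in mm; the calibration is good to about 2 mm. A picture is of the moment at which its call begins. camera_info takes no time and is no camera call.
- r.close_job(): hands the job in; it is judged then, once.
Trained networks look in the newest picture that a camera, given by its name, has taken for a name from the list of things; names that differ only in an ending like _2 or _b are one class to them, and where a whole thing is asked for, a point or a joint stands for the part that bears it (a point fixed in the world has none). Each returns a list of dicts, best first, with "confidence" (0 to 1); they miss things now and then, are a little off and sometimes report something else, mostly with a low value. They report only what shows in the picture. A call takes as long as a camera call. They do not tell look-alikes from the thing itself.
- r.masks_of(query, camera): "pixels" (384x512 bool, what is visible of it) and "rect" ([left, top, width, height] in pixels, round what is visible of it).
The state is a dict: "time_s": time; "joint_pos": joint angles; "dq": joint speeds; "joint_efforts": joint torques, N m; "position": TCP position; "tcp_rot": TCP orientation; "force": force on the tool from outside, world axes, zero at the start; "moment": the same for the moment, N m; "gripper_width": finger opening in mm; "grasp_force": force on a finger pad.
Only numpy, scipy, OpenCV 4.12 (cv2) and the standard library are available. Lean on these libraries where they do the work, as an engineer would, in place of code of your own. Each camera call takes 0.05 s, during which the arm holds its last target. There are 200 camera calls.

## Task

Some of the four flat tins standing in the row on the inspection plate were overfilled and have a bulged bottom, which cannot be seen: such a tin rocks when its lid is pressed near the rim, while a good tin stands steady. Find the tins that rock and slide every one of them, without lifting or overturning it, off the slotted strip until it stands wholly on the blue reject belt in front of the far rail; leave the good tins and all jars standing where they are.

Things in the scene. Friction and masses are not known exactly. Their poses are not given: they have to be found in the camera images.
- tin_1: flat round white-lidded tin, 100 mm across, 26 mm high; origin: centre of its underside, z up, yaw free. All look alike and rest level. Good: 0.20 kg, foot ring of 45 mm radius, firm (gives under 1 mm) pressed 40 mm from the centre. Overfilled: 0.30 kg, stands on a bulge of 10 mm radius, 5 mm high; 1 to 4 N pressed 40 mm out tips it up to 0.12 rad, the spot sinks 1.5 to 4 mm at most till the edge meets the plate; let go, it stands level
- tin_2: flat round white-lidded tin, 100 mm across, 26 mm high; origin: centre of its underside, z up, yaw free. All look alike and rest level. Good: 0.20 kg, foot ring of 45 mm radius, firm (gives under 1 mm) pressed 40 mm from the centre. Overfilled: 0.30 kg, stands on a bulge of 10 mm radius, 5 mm high; 1 to 4 N pressed 40 mm out tips it up to 0.12 rad, the spot sinks 1.5 to 4 mm at most till the edge meets the plate; let go, it stands level
- tin_3: flat round white-lidded tin, 100 mm across, 26 mm high; origin: centre of its underside, z up, yaw free. All look alike and rest level. Good: 0.20 kg, foot ring of 45 mm radius, firm (gives under 1 mm) pressed 40 mm from the centre. Overfilled: 0.30 kg, stands on a bulge of 10 mm radius, 5 mm high; 1 to 4 N pressed 40 mm out tips it up to 0.12 rad, the spot sinks 1.5 to 4 mm at most till the edge meets the plate; let go, it stands level
- tin_4: flat round white-lidded tin, 100 mm across, 26 mm high; origin: centre of its underside, z up, yaw free. All look alike and rest level. Good: 0.20 kg, foot ring of 45 mm radius, firm (gives under 1 mm) pressed 40 mm from the centre. Overfilled: 0.30 kg, stands on a bulge of 10 mm radius, 5 mm high; 1 to 4 N pressed 40 mm out tips it up to 0.12 rad, the spot sinks 1.5 to 4 mm at most till the edge meets the plate; let go, it stands level
- jar_1: closed glass jar of cherries with white lid, 76 mm across, 76 mm high, 0.42 kg, loose; origin: centre of its underside. A bystander. It stands in the row among the tins
- jar_2: closed glass jar of cherries with white lid, 76 mm across, 76 mm high, 0.42 kg, loose; origin: centre of its underside. A bystander. It stands on the table beyond the station's far rail
- jar_3: closed glass jar of cherries with white lid, 76 mm across, 76 mm high, 0.42 kg, loose; origin: centre of its underside. A bystander. It stands on the table beyond the station's far rail
- jar_4: closed glass jar of cherries with white lid, 76 mm across, 76 mm high, 0.42 kg, loose; origin: centre of its underside. A bystander. It stands on the table beyond the station's far rail
- station: fixed steel inspection plate, 680 mm along y, top 6 mm above the table. Origin: on the table under the middle of the row, z up, x away from the robot to the reject belt, y along the row. Four tins and a jar stand at x = 0, y = -250, -125, 0, 125, 250 mm (within 6 mm), in any order, on a slotted strip from x = -100 to 60 mm
- belt: the reject belt: fixed, still, blue, 140 by 680 mm, flush with the plate (top 6 mm above the table), lying along the far side of the slotted strip. Origin: on the table under its centre, at x = 130, y = 0 mm of the station, axes as the station's. Along its far edge (belt x = 70 mm) a fixed aluminium rail, top 28 mm above the table, stops tins
Mind the look-alikes: they are no part of the job. Leave any yellow look-alike of the tin_4 alone. What is shaped like the tin_3 but turquoise is not meant.

How it is judged:
By the outcome, as a careful person would: the job done as asked, in the order asked, and still so for the second after the job is handed in, with the robot touching nothing.
It also fails if it takes over 64 s, if anything falls off the work surface, if the arm or the gripper's body presses on something with over 40 N, if the wrist force passes 120 N, or if a joint passes its speed limit or range.

## Working session

There is one attempt and no reset: what is moved stays moved. The work goes in short steps, Python scripts to look and compute and a shell command to move; the robot and the scene stay as the last step left them, time stands still between calls to the robot, and variables do not carry over. Pictures are saved under pics/ and viewed, at most 10 in all, crops included, and the job is handed in when it is done.

```bash
mkdir -p pics
cat > h.py <<'E'
import numpy as np, cv2
from station import r
def back(cam, uv, depth):
    c=r.camera_info(cam); K=np.array([[c['fx'],0,c['cx']],[0,c['fy'],c['cy']],[0,0,1]])
    u=cv2.undistortPoints(np.float32(uv).reshape(-1,1,2),K,np.float32([c['k1'],0,0,0,0])).reshape(-1,2)
    d=np.asarray(depth).reshape(-1,1)
    P=np.hstack([u*d,d,np.ones_like(d)])
    return (np.array(c['world_from_camera'])@P.T).T[:,:3]
E
python3 - <<'E'
from h import *
s=r.sense(); print(s['time_s'],s['position'],s['tcp_rot'],s['force'],s['gripper_width'])
for n in('scene','top'):
    p,d=r.grab_frame(n); cv2.imwrite(f'pics/{n}0.png',p); np.save(n+'d.npy',d)
    print(n,np.array(r.camera_info(n)['world_from_camera']).round(2).tolist())
    for q in('tin_1','jar_1','station','belt'):
        for m in r.masks_of(q,n):
            px=m['pixels']; v,u=np.nonzero(px&(d>0))
            if len(u)==0: continue
            P=back(n,np.c_[u,v],d[v,u]); z=np.percentile(P[:,2],90)
            t=P[abs(P[:,2]-z)<5]
            print(q,round(m['confidence'],2),m['rect'],'top z',z.round(),'mid',((t.max(0)+t.min(0))/2).round(),'ext',np.ptp(t,axis=0).round(),p[px].mean(0).round())
E
```

```text
0.0 [165.27655954 602.08232854 247.44473101] [[-9.64362694e-01  2.64583524e-01 -3.91158485e-04]
 [ 2.64583787e-01  9.64360882e-01 -1.87305807e-03]
 [-1.18362364e-04 -1.90980152e-03 -9.99998169e-01]] [-0.28132886  0.85308755  0.72233628] 85.46260829723461
scene [[0.67, 0.51, -0.54, 1144.27], [0.74, -0.45, 0.5, -480.92], [0.01, -0.73, -0.68, 772.09], [0.0, 0.0, 0.0, 1.0]]
tin_1 0.9 [95.7, 182.4, 38.7, 33.4] top z 27.0 mid [ 308. -216.   26.] ext [104. 100.   8.] [119. 123.  35.]
tin_1 0.79 [152.6, 203.5, 37.3, 34.5] top z 33.0 mid [ 482. -143.   32.] ext [101. 102.   7.] [137. 136. 138.]
tin_1 0.78 [227.6, 156.3, 32.0, 33.3] top z 33.0 mid [471. 107.  32.] ext [103. 105.   8.] [132. 130. 133.]
tin_1 0.73 [260.5, 143.2, 33.0, 24.5] top z 34.0 mid [467. 233.  33.] ext [ 97. 103.   8.] [135. 134. 137.]
tin_1 0.64 [296.8, 120.2, 31.9, 23.2] top z 28.0 mid [448. 415.  27.] ext [ 93. 100.   8.] [ 15. 142. 162.]
tin_1 0.63 [194.6, 183.0, 39.1, 29.0] top z 33.0 mid [487. -14.  32.] ext [101. 101.   8.] [137. 135. 138.]
tin_1 0.56 [279.6, 214.9, 33.3, 42.4] top z 77.0 mid [744.  28.  76.] ext [
[... 1373 characters left out ...]
.0 mid [ 774. -203.   77.] ext [72. 72. 10.] [146. 141. 155.]
jar_1 0.76 [385.9, 202.9, 40.2, 35.3] top z 83.0 mid [ 492. -264.   82.] ext [70. 71. 10.] [154. 149. 162.]
jar_1 0.71 [185.3, 89.5, 35.5, 38.9] top z 76.0 mid [743. 214.  76.] ext [67. 69.  9.] [152. 146. 158.]
jar_1 0.62 [267.5, 91.7, 31.3, 38.9] top z 77.0 mid [740.  25.  76.] ext [71. 70. 10.] [159. 153. 163.]
station 0.79 [154.3, 131.3, 288.8, 138.0] top z 23.0 mid [563.  -6.  23.] ext [285. 673.  10.] [77. 72. 69.]
belt 0.67 [156.5, 141.8, 277.5, 57.8] top z 7.0 mid [608.  -9.   7.] ext [171. 683.  10.] [205. 100.  26.]
belt 0.35 [277.4, 202.6, 44.1, 42.9] top z 33.0 mid [483. -14.  32.] ext [100. 100.   9.] [201. 194. 191.]
```

Run:
```python
import cv2
p=cv2.imread('pics/top0.png')[60:340,80:480]
cv2.imwrite('pics/top0c.png',cv2.resize(p,(800,560),interpolation=cv2.INTER_CUBIC))
```

```text
(no output)
```

View pics/top0c.png

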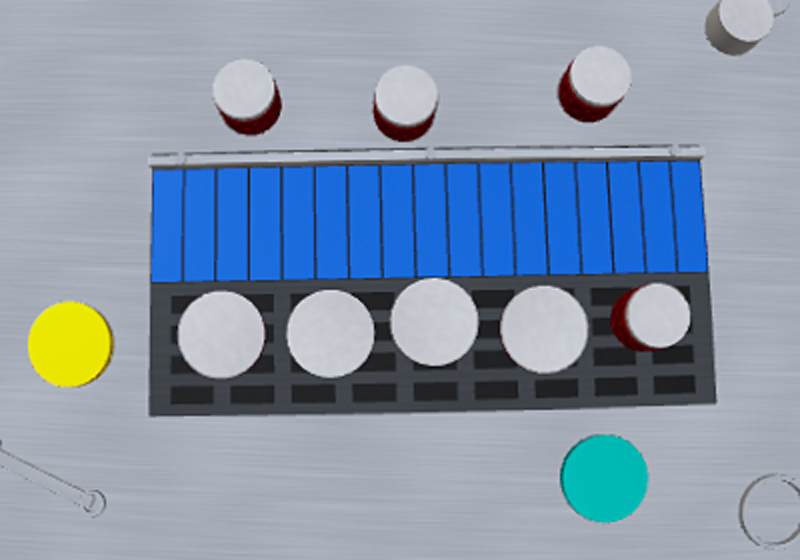

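Run:
```python
from h import *
# station fit: belt edge via blue colour
for n in('top','scene'):
    p=cv2.imread(f'pics/{n}0.png').astype(int); d=np.load(n+'d.npy')
    m=(p[...,0]>p[...,2]*2)&(p[...,0]>p[...,1]*1.5)&(d>0)
    v,u=np.nonzero(m); P=back(n,np.c_[u,v],d[v,u]); k=(abs(P[:,2]-7)<5)&(P[:,0]>450)&(P[:,0]<720); P=P[k]
    rc=cv2.minAreaRect(P[:,:2].astype(np.float32)); print(n,rc,len(P))
```

```text
top ((608.1126708984375, -9.58758544921875), (140.29055786132812, 678.6554565429688), 2.7126545906066895) 14053
scene ((562.7898559570312, 646.2293701171875), (135.4759979248047, 1990.258544921875), 3.3986425399780273) 10006
```

Candidates in the crop: white tins at (221,334), (330,333), (434,322) and (544,329) in the row are the ones meant. Yellow (70,343) and turquoise (604,478) are look-alikes. The white-lidded jars at (657,316), (246,90), (405,97) and (600,77) stay put, as does the grey cup at (740,20). Colour and 33 mm top height confirm the choice. The station frame sits at about (478,-16), yaw 2.7°.

```bash
cat >> h.py <<'E'
th=np.deg2rad(2.71); R2=np.array([[np.cos(th),-np.sin(th)],[np.sin(th),np.cos(th)]]); O=np.array([478.,-16.])
def st(p): return R2.T@(np.asarray(p)[:2]-O)
def now():
    s=r.sense(); R=np.array(s['tcp_rot'])
    print('t',round(s['time_s'],2),'station xy',st(s['position']).round(1),'z',round(s['position'][2],2),'F',np.round(s['force'],2),'w',round(s['gripper_width'],1),
     'toolx yaw err',np.rad2deg(np.arctan2(R[1,1],R[0,1])).round(2)-92.71,'tilt',R[:2,2].round(4))
E
python3 -m handwheel '{"claw":[1,1,1,1,1,1,1,1,1,1,1,1,1,1],"dp":[[0,0,0],[0,0,0],[-0.020,-0.032,0.008],[-0.020,-0.032,0.008],[-0.020,-0.032,0.008],[-0.020,-0.032,0.008],[-0.020,-0.032,0.008],[-0.020,-0.032,0.008],[-0.020,-0.032,0.008],[-0.020,-0.032,0.008],[-0.020,-0.032,0.008],[-0.020,-0.032,0.008],[-0.020,-0.032,0.008],[-0.020,-0.032,0.008]],"dr":[[0,0,-0.157],[0,0,-0.157],[0,0,0],[0,0,0],[0,0,0],[0,0,0],[0,0,0],[0,0,0],[0,0,0],[0,0,0],[0,0,0],[0,0,0],[0,0,0],[0,0,0]]}'
python3 -c "from h import *; now()"
```

```text
time_s: 2.25
position: [423.8, 229.5, 152.2]
tcp_rot: [[-0.999, -0.046, 0.001], [-0.046, 0.999, 0.001], [-0.001, 0.001, -1.0]]
force: [-0.4, 0.3, 0.1]
gripper_width: 0.1
grasp_force: 0.0
t 2.25 station xy [-42.5 247.8] z 152.23 F [-0.41  0.25  0.06] w 0.1 toolx yaw err -0.05999999999998806 tilt [0.0008 0.0006]
```

```bash
python3 -m handwheel '{"claw":[1,1,1,1,1],"dp":[[0,0,0.032],[0,0,0.032],[0,0,0.032],[0,0,0.003],[0,0,0]],"dr":[[0,0,0],[0,0,0],[0,0,0],[0,0,0],[0,0,0]]}'
for i in 1 ; do python3 -m handwheel '{"claw":[1,1],"dp":[[0,0,0.001],[0,0,0.001]],"dr":[[0,0,0],[0,0,0]]}'; done; python3 -c "from h import *; now()"
```

```text
time_s: 2.88
position: [423.1, 230.6, 53.8]
tcp_rot: [[-0.999, -0.046, 0.001], [-0.046, 0.999, 0.0], [-0.001, 0.0, -1.0]]
force: [0.6, 0.2, 0.7]
gripper_width: 0.2
grasp_force: 0.0
time_s: 3.12
position: [423.4, 230.5, 52.2]
tcp_rot: [[-0.999, -0.046, 0.001], [-0.046, 0.999, 0.001], [-0.002, 0.001, -1.0]]
force: [-0.9, -0.8, -1.0]
gripper_width: 0.0
grasp_force: 0.0
t 3.12 station xy [-42.9 248.8] z 52.17 F [-0.86 -0.8  -0.98] w 0.0 toolx yaw err -0.0799999999999983 tilt [0.0015 0.0012]
```

```bash
python3 -m handwheel '{"claw":[1,1],"dp":[[0,0,0.001],[0,0,0.001]],"dr":[[0,0,0],[0,0,0]]}' | grep -E "pos|force:"
python3 -m handwheel '{"claw":[1],"dp":[[0,0,0.001]],"dr":[[0,0,0]]}'| grep -E "pos|force:"
python3 -m handwheel '{"claw":[1],"dp":[[0,0,0.001]],"dr":[[0,0,0]]}'| grep -E "pos|force:"
```

```text
position: [423.0, 230.3, 49.4]
force: [0.4, -0.6, 0.8]
grasp_force: 0.0
position: [422.8, 230.3, 48.6]
force: [-1.7, -0.2, 11.7]
grasp_force: 6.3
position: [422.7, 230.3, 48.3]
force: [-2.8, -0.8, 22.5]
grasp_force: 11.3
```

```bash
python3 -m handwheel '{"claw":[1,1,1,1,1,1,1,1],"dp":[[0,0,-0.012],[0,-0.030,0],[0.003,-0.032,0],[0,-0.032,0],[0,-0.032,0],[0,0,0.008],[0,0,0.0015],[0,0,0]],"dr":[[0,0,0],[0,0,0],[0,0,0],[0,0,0],[0,0,0],[0,0,0],[0,0,0],[0,0,0]]}'
python3 -c "from h import *; now()"
for k in 1; do
python3 -m handwheel '{"claw":[1],"dp":[[0,0,0.001]],"dr":[[0,0,0]]}'| grep -E "pos|force:"; done
python3 -m handwheel '{"claw":[1],"dp":[[0,0,0.001]],"dr":[[0,0,0]]}'| grep -E "pos|force:"
```

```text
time_s: 4.62
position: [426.6, 104.4, 50.6]
tcp_rot: [[-0.999, -0.046, -0.001], [-0.046, 0.999, -0.0], [0.001, -0.0, -1.0]]
force: [0.9, -0.2, -0.3]
gripper_width: 0.1
grasp_force: 0.0
t 4.62 station xy [-45.6 122.7] z 50.56 F [ 0.94 -0.16 -0.33] w 0.1 toolx yaw err -0.04999999999999716 tilt [-0.0013 -0.0002]
position: [426.7, 104.5, 49.7]
force: [0.3, 0.3, 0.1]
grasp_force: 0.0
position: [426.6, 104.6, 48.7]
force: [-0.4, 0.5, 1.3]
grasp_force: 0.4
```

```bash
python3 -m handwheel '{"claw":[1],"dp":[[0,0,0.001]],"dr":[[0,0,0]]}'| grep -E "pos|force:"
python3 -m handwheel '{"claw":[1],"dp":[[0,0,0.001]],"dr":[[0,0,0]]}'| grep -E "pos|force:"
```

```text
position: [426.1, 104.5, 47.7]
force: [-1.9, 0.5, 2.2]
grasp_force: 1.4
position: [425.4, 104.3, 46.8]
force: [-3.6, 0.2, 4.8]
grasp_force: 2.1
```

```bash
python3 -m handwheel '{"claw":[1,1,1,1,1,1,1,1],"dp":[[0,0,-0.014],[0,-0.030,0],[-0.005,-0.030,0],[-0.005,-0.030,0],[0,-0.030,0],[0,0,0.008],[0,0,0.002],[0,0,0]],"dr":[[0,0,0],[0,0,0],[0,0,0],[0,0,0],[0,0,0],[0,0,0],[0,0,0],[0,0,0]]}' >/dev/null
python3 -c "from h import *; now()"
python3 -m handwheel '{"claw":[1,1],"dp":[[0,0,0.001],[0,0,0.001]],"dr":[[0,0,0],[0,0,0]]}'| grep -E "pos|force:"
python3 -m handwheel '{"claw":[1],"dp":[[0,0,0.001]],"dr":[[0,0,0]]}'| grep -E "pos|force:"
```

```text
t 6.12 station xy [-35.9   3.4] z 50.57 F [-0.59  0.51  0.73] w -0.1 toolx yaw err 0.020000000000010232 tilt [-0.0016 -0.0003]
position: [442.1, -14.6, 48.7]
force: [-0.1, -0.1, 8.2]
grasp_force: 4.1
position: [441.9, -14.6, 48.3]
force: [-2.8, 0.2, 19.9]
grasp_force: 10.3
```

```bash
python3 -m handwheel '{"claw":[1,1,1,1,1,1,1,1],"dp":[[0,0,-0.013],[0,-0.032,0],[0.005,-0.033,0],[0.005,-0.032,0],[0,-0.032,0],[0,0,0.008],[0,0,0.002],[0,0,0]],"dr":[[0,0,0],[0,0,0],[0,0,0],[0,0,0],[0,0,0],[0,0,0],[0,0,0],[0,0,0]]}' >/dev/null
python3 -c "from h import *; now()"
python3 -m handwheel '{"claw":[1,1],"dp":[[0,0,0.001],[0,0,0.001]],"dr":[[0,0,0],[0,0,0]]}'| grep -E "pos|force:"
python3 -m handwheel '{"claw":[1],"dp":[[0,0,0.001]],"dr":[[0,0,0]]}'| grep -E "pos|force:"
```

```text
t 7.5 station xy [ -45.9 -124.7] z 50.39 F [0.64 0.89 0.61] w -0.2 toolx yaw err 0.10000000000000853 tilt [-0.002   0.0005]
position: [438.1, -143.7, 48.6]
force: [-1.4, -0.1, 0.9]
grasp_force: 0.5
position: [437.5, -144.0, 47.6]
force: [-1.2, -0.1, 3.4]
grasp_force: 1.5
```

```bash
python3 -m handwheel '{"claw":[1],"dp":[[0,0,0.001]],"dr":[[0,0,0]]}'| grep -E "pos|force:"
python3 -m handwheel '{"claw":[1,0.35,0.35,0.35,0.35,0.35,0.35,0.35],"dp":[[0,0,-0.016],[0.020,0,0],[0.020,0,0],[0.015,-0.001,0],[0,0,0.014],[0,0,0.014],[0,0,0.013],[0,0,0]],"dr":[[0,0,0],[0,0,0],[0,0,0],[0,0,0],[0,0,0],[0,0,0],[0,0,0],[0,0,0]]}' >/dev/null
python3 - <<'E'
from h import *
now()
p,d=r.grab_frame('top'); cv2.imwrite('pics/top1.png',cv2.resize(p[120:320,300:460],(640,800)[::1] if 0 else (480,600)))
for q in('tin_1','jar_1','belt'):
    for m in r.masks_of(q,'top'):
        v,u=np.nonzero(m['pixels']&(d>0))
        if len(u)==0: continue
        P=back('top',np.c_[u,v],d[v,u]); z=np.percentile(P[:,2],90); t=P[abs(P[:,2]-z)<5]; c=(t.max(0)+t.min(0))/2
        if z<100: print(q,round(m['confidence'],2),'z',z.round(),'st',st(c).round(1),'ext',np.ptp(t,axis=0).round())
E
```

```text
position: [436.9, -144.3, 46.6]
force: [-1.8, -0.4, 2.6]
grasp_force: 1.8
t 9.0 station xy [-101.1 -127.1] z 20.92 F [ 0.   -0.78  0.58] w 55.5 toolx yaw err -0.09999999999999432 tilt [-0.0021  0.0011]
tin_1 0.9 z 33.0 st [  -5.4 -125.2] ext [ 99. 100.   8.]
tin_1 0.88 z 33.0 st [5.2 0.9] ext [100. 102.   9.]
tin_1 0.83 z 27.0 st [-15.2 432.3] ext [100. 102.  10.]
tin_1 0.81 z 33.0 st [ -6.2 122.7] ext [100. 100.   8.]
tin_1 0.74 z 33.0 st [ -5.5 248.5] ext [ 98. 101.   9.]
tin_1 0.7 z 27.0 st [-196.7 -191. ] ext [66. 98.  9.]
jar_1 0.83 z 77.0 st [264.8  28.5] ext [69. 70.  9.]
jar_1 0.82 z 76.0 st [276.8 217.6] ext [69. 69.  9.]
jar_1 0.77 z 83.0 st [   2.7 -248.1] ext [70. 71.  9.]
jar_1 0.61 z 77.0 st [ 286.9 -199.6] ext [70. 71.  8.]
belt 0.57 z 7.0 st [130.7   0.4] ext [169. 683.  10.]
```

View pics/top1.png

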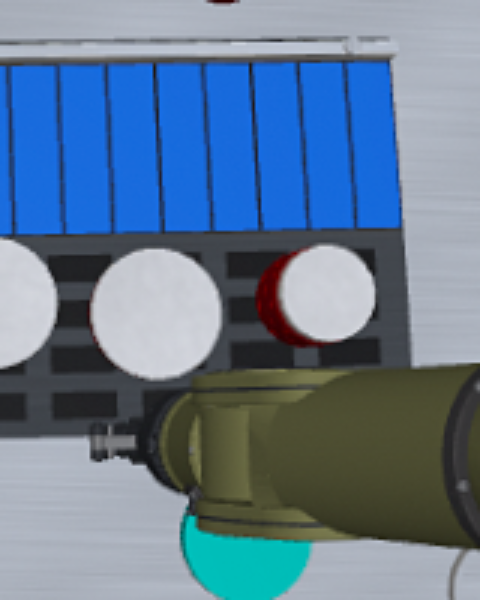

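The picture shows the gripper standing behind tin D (crop 155,313), which is clear. A forearm reaches to the right and will pass over the row jar (325,293), so I'll check its height.

Run:
```python
from h import *
for n in('top','scene'):
    p,d=r.grab_frame(n)
    if n=='scene': cv2.imwrite('pics/scene1.png',cv2.resize(p[60:330,60:380],(711,600)))
    v,u=np.nonzero(d>0); P=back(n,np.c_[u,v],d[v,u]); S=(P[:,:2]-O)@R2
    for y0 in range(-420,-60,30):
        k=(P[:,2]>95)&(S[:,1]>y0)&(S[:,1]<y0+30)&(S[:,0]<100)
        if k.sum()>5: print(n,y0,'sx',S[k,0].min().round(),S[k,0].max().round(),'z',np.percentile(P[k,2],[2,50,98]).round())
print(np.round(r.sense()['joint_pos'],1))
```

```text
top -210 sx -142.0 -51.0 z [519. 604. 614.]
top -180 sx -212.0 -52.0 z [474. 580. 660.]
top -150 sx -210.0 -58.0 z [414. 620. 662.]
top -120 sx -220.0 -56.0 z [155. 409. 613.]
top -90 sx -234.0 -60.0 z [101. 347. 560.]
scene -270 sx -85.0 -68.0 z [547. 561. 570.]
scene -240 sx -131.0 -56.0 z [467. 530. 567.]
scene -210 sx -134.0 -50.0 z [107. 477. 558.]
scene -180 sx -143.0 -52.0 z [113. 363. 539.]
scene -150 sx -95.0 -52.0 z [107. 313. 484.]
scene -120 sx -92.0 -52.0 z [102. 312. 407.]
scene -90 sx -1383.0 -56.0 z [ 97. 112. 487.]
[ 2.840e+01  5.460e+01 -2.250e+01  1.332e+02  1.066e+02  1.910e+01
  1.000e-01]
```

View pics/scene1.png

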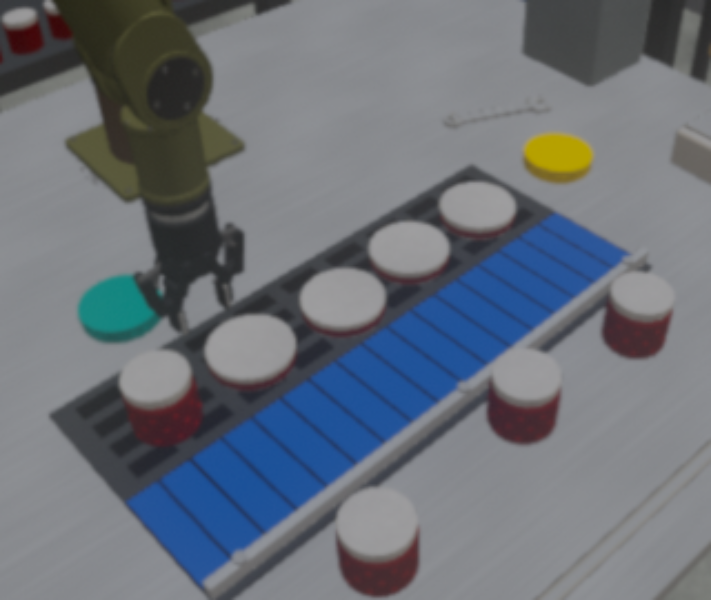

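The arm is high over the jar (over 400 mm), and the gripper stands behind tin D with the fingers either side of its centre. Starting to push.

```bash
python3 -m handwheel '{"claw":[0.35,0.35,0.35,0.35,0.35,0.35,0.35],"dp":[[-0.018,0.002,0],[-0.018,0,0],[-0.008,0,0],[-0.008,0,0],[-0.010,0,0],[-0.010,0,0],[-0.008,0,0]],"dr":[[0,0,0],[0,0,0],[0,0,0],[0,0,0],[0,0,0],[0,0,0],[0,0,0]]}' >/dev/null
cat >> h.py <<'E'
def look(n='top',qs=('tin_1',)):
    p,d=r.grab_frame(n)
    for q in qs:
      for m in r.masks_of(q,n):
        v,u=np.nonzero(m['pixels']&(d>0))
        if len(u)==0: continue
        P=back(n,np.c_[u,v],d[v,u]); z=np.percentile(P[:,2],90); t=P[abs(P[:,2]-z)<5]; c=(t.max(0)+t.min(0))/2
        if z<100: print(q,round(m['confidence'],2),'z',z.round(),'st',st(c).round(1),'ext',np.ptp(t,axis=0).round())
    return p
E
python3 - <<'E'
from h import *
now(); look('scene')
E
```

```text
t 10.18 station xy [ -22.2 -125.4] z 21.81 F [-3.22  0.26  0.98] w 55.3 toolx yaw err -0.06999999999999318 tilt [-0.0037 -0.0011]
tin_1 0.87 z 33.0 st [  32.3 -127.2] ext [103. 101.   8.]
tin_1 0.83 z 28.0 st [ -9.3 433.4] ext [ 98. 100.   8.]
tin_1 0.74 z 27.0 st [-179.6 -193.8] ext [103.  98.   7.]
tin_1 0.69 z 33.0 st [8.8 2.9] ext [101. 103.   8.]
tin_1 0.65 z 33.0 st [ -2.4 122.4] ext [102.  99.   8.]
tin_1 0.63 z 33.0 st [ -0.6 251.7] ext [100. 102.   8.]
```

```bash
python3 -m handwheel '{"claw":[0.35,0.35,0.35,0.35,0.35,0.35,0.35,0.35,0.35,0.35],"dp":[[-0.010,0,0],[-0.012,0,0],[-0.012,0,0],[-0.012,0,0],[-0.012,0,0],[-0.012,0,0],[-0.012,0,0],[-0.010,0,0],[-0.006,0,0],[-0.002,0,0]],"dr":[[0,0,0],[0,0,0],[0,0,0],[0,0,0],[0,0,0],[0,0,0],[0,0,0],[0,0,0],[0,0,0],[0,0,0]]}' >/dev/null
python3 - <<'E'
from h import *
now(); look('scene')
E
```

```text
t 11.53 station xy [  79.9 -125.2] z 21.45 F [-2.44  0.06  1.71] w 55.2 toolx yaw err -0.05999999999998806 tilt [-0.0001  0.0001]
tin_1 0.95 z 33.0 st [ -0.7 249.1] ext [102. 100.   8.]
tin_1 0.9 z 27.0 st [-178.  -192.9] ext [105. 100.   8.]
tin_1 0.84 z 33.0 st [ -0.9 123.9] ext [ 99. 103.   8.]
tin_1 0.66 z 33.0 st [ 134.  -125.9] ext [102. 102.   8.]
tin_1 0.66 z 28.0 st [-10.2 434.8] ext [100. 100.   9.]
tin_1 0.62 z 33.0 st [ 9.5 15.5] ext [101.  76.   7.]
tin_1 0.3 z 8.0 st [127.9   0.9] ext [162. 683.   8.]
```

```bash
python3 -m handwheel '{"claw":[0.35,0.35,0.35,0.35,0.35,0.35,0.35,0.35,0.35,0.35,0.35,0.35,0.35,0.35],"dp":[[0.010,0,0],[0.030,0,0],[0,0,-0.025],[0,0,-0.025],[0.021,0.0355,0],[0.021,0.0355,0],[0.021,0.0355,0],[0.021,0.0355,0],[0.021,0.0355,0],[0.020,0.0355,0],[0.020,0.0355,0],[0,0,0.025],[0,0,0.025],[0,0,0]],"dr":[[0,0,0],[0,0,0],[0,0,0],[0,0,0],[0,0,0],[0,0,0],[0,0,0],[0,0,0],[0,0,0],[0,0,0],[0,0,0],[0,0,0],[0,0,0],[0,0,0]]}' >/dev/null
python3 - <<'E'
from h import *
now(); look('top',('tin_1','jar_1'))
E
```

```text
t 13.38 station xy [-87.2  93.8] z 19.75 F [0.09 0.22 0.77] w 55.5 toolx yaw err -0.009999999999990905 tilt [ 0.0035 -0.0042]
tin_1 0.97 z 27.0 st [-15.1 432.8] ext [100. 102.   9.]
tin_1 0.97 z 27.0 st [-181.  -208.8] ext [100.  70.   8.]
tin_1 0.79 z 33.0 st [ -6.5 248.9] ext [101. 101.   9.]
tin_1 0.71 z 33.0 st [ -3.  124.1] ext [94. 97.  8.]
jar_1 0.88 z 76.0 st [ 287.7 -200.9] ext [71. 73. 10.]
jar_1 0.81 z 84.0 st [  -1.4 -263.5] ext [63. 39.  7.]
jar_1 0.79 z 76.0 st [276.4 216.5] ext [70. 67.  8.]
jar_1 0.66 z 77.0 st [263.3  28.6] ext [68. 70.  9.]
```

```bash
python3 -m handwheel '{"claw":[0.35,0.35,0.35],"dp":[[0.006,0.015,0],[0.006,0.014,0],[0,0,0]],"dr":[[0,0,0],[0,0,0],[0,0,0]]}' >/dev/null
python3 -c "from h import *; now(); look('scene')"
```

```text
t 13.9 station xy [-98.5 123.3] z 20.02 F [-0.3  -0.08 -0.43] w 55.7 toolx yaw err 0.09000000000000341 tilt [ 0.0051 -0.0051]
tin_1 0.94 z 33.0 st [ -1.6 123.5] ext [100. 101.   7.]
tin_1 0.77 z 33.0 st [ -2.  250.9] ext [104. 103.   9.]
tin_1 0.76 z 28.0 st [ -8.7 435.2] ext [ 97. 104.   8.]
tin_1 0.68 z 33.0 st [ 135.2 -125.7] ext [101. 102.   8.]
tin_1 0.67 z 33.0 st [10.8  2.9] ext [102. 102.   7.]
tin_1 0.65 z 27.0 st [-180.2 -193.9] ext [105.  98.   7.]
tin_1 0.5 z 77.0 st [268.2  29.9] ext [73. 73.  8.]
```

```bash
python3 -m handwheel '{"claw":[0.35,0.35,0.35,0.35,0.35,0.35,0.35,0.35,0.35,0.35,0.35,0.35,0.35,0.35,0.35,0.35],"dp":[[-0.018,0,0],[-0.016,0,0],[-0.008,0,0],[-0.008,0,0],[-0.010,0,0],[-0.012,0,0],[-0.012,0,0],[-0.012,0,0],[-0.012,0,0],[-0.012,0,0],[-0.012,0,0],[-0.012,0,0],[-0.012,0,0],[-0.010,0,0],[-0.006,0,0],[-0.002,0,0]],"dr":[[0,0,0],[0,0,0],[0,0,0],[0,0,0],[0,0,0],[0,0,0],[0,0,0],[0,0,0],[0,0,0],[0,0,0],[0,0,0],[0,0,0],[0,0,0],[0,0,0],[0,0,0],[0,0,0]]}' >/dev/null
python3 -c "from h import *; now(); look('scene')"
```

```text
t 16.0 station xy [ 76.1 121.8] z 20.58 F [-2.06 -0.39  0.87] w 55.5 toolx yaw err -0.06999999999999318 tilt [ 0.0055 -0.0065]
tin_1 0.92 z 33.0 st [132.1 121.7] ext [100. 102.   8.]
tin_1 0.74 z 33.0 st [9.8 2.4] ext [103. 102.   7.]
tin_1 0.69 z 28.0 st [-11.4 435.8] ext [ 99. 107.   8.]
tin_1 0.63 z 34.0 st [ 19.3 270.8] ext [64. 57.  7.]
tin_1 0.55 z 27.0 st [-180.2 -191.9] ext [105. 100.   8.]
```

Tin B is at x≈130. Retreating, lifting clear and taking a final look.

```bash
python3 -m handwheel '{"claw":[0.35,0.35,0.35,0.35,0.35,0.35,0.35,0.35,0.35,0.35,0.35],"dp":[[0.010,0,0],[0.025,0,0],[0,0,-0.025],[0,0,-0.030],[0,0,-0.030],[0.030,0,-0.030],[0.030,0,-0.030],[0.030,0,-0.02],[0.030,0,0],[0.030,0,0],[0,0,0]],"dr":[[0,0,0],[0,0,0],[0,0,0],[0,0,0],[0,0,0],[0,0,0],[0,0,0],[0,0,0],[0,0,0],[0,0,0],[0,0,0]]}' >/dev/null
python3 - <<'E'
from h import *
now(); p=look('top',('tin_1','jar_1')); look('scene',('tin_1','jar_1'))
p=r.grab_frame('scene')[0]; cv2.imwrite('pics/end.png',cv2.resize(p[60:330,60:380],(711,600)))
E
```

```text
t 17.48 station xy [-112.8  122.8] z 185.0 F [ 0.11 -0.18  0.34] w 55.3 toolx yaw err 0.15000000000000568 tilt [ 0.0038 -0.0081]
tin_1 0.96 z 33.0 st [5.3 1.9] ext [100. 100.  10.]
tin_1 0.96 z 27.0 st [-15.1 432.7] ext [100. 102.   8.]
tin_1 0.86 z 33.0 st [ -6.6 249. ] ext [100. 101.   9.]
tin_1 0.74 z 33.0 st [126.9 120.1] ext [101. 100.   8.]
tin_1 0.66 z 27.0 st [-180.3 -193.9] ext [100. 102.   9.]
tin_1 0.63 z 33.0 st [ 132.1 -126.7] ext [102. 101.   9.]
tin_1 0.52 z 76.0 st [ 286.9 -199.5] ext [72. 71.  9.]
jar_1 0.88 z 83.0 st [   2.6 -247.2] ext [70. 72.  9.]
jar_1 0.79 z 76.0 st [276.9 217.4] ext [70. 68.  9.]
jar_1 0.6 z 77.0 st [264.3  28.6] ext [70. 70.  8.]
tin_1 0.97 z 33.0 st [ -0.9 248.4] ext [ 98. 102.   8.]
tin_1 0.92 z 27.0 st [-179.8 -193.5] ext [104.  99.   8.]
tin_1 0.91 z 33.0 st [9.8 2.9] ext [103. 103.   8.]
tin_1 0.85 z 33.0 st [131.2 120.3] ext [101. 100.   8.]
tin_1 0.64 z 28.0 st [ -8.8 435. ] ext [ 99. 100.   7.]
tin_1 0.62 z 33.0 st [ 134.5 -125.4] ext [101. 103.   7.]
jar_1 0.96 z 77.0 st [ 289.8 -200.3] ext [74. 72.  7.]
jar_1 0.95 z 83.0 st [   5.5 -248.2] ext [71. 69.  7.]
jar_1 0.61 z 77.0 st [269.   28.8] ext [73. 70.  8.]
```

View pics/end.png

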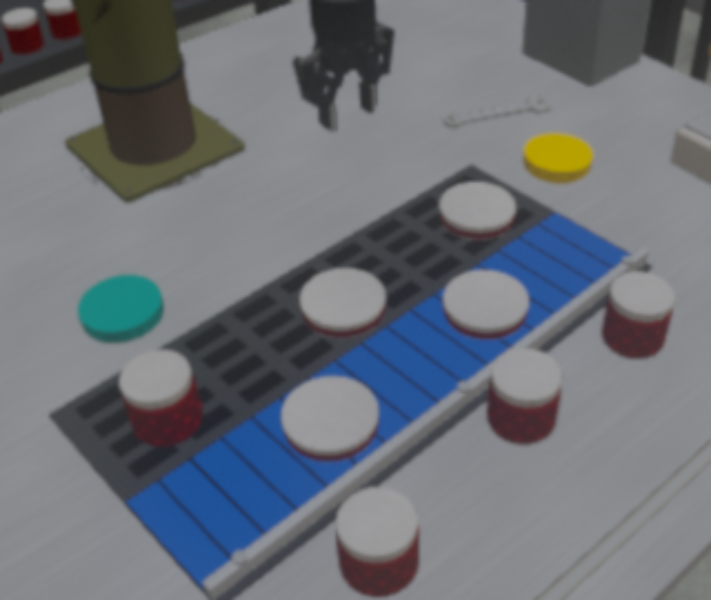

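Both rocking tins stand wholly on the belt at (330,415) and (486,302). The good tins at (343,300) and (477,208) and all jars have not moved, and the arm is clear.

```bash
python3 -c "from station import r; print(r.close_job())"
```

```text
the job is handed in; nothing more can be done
None
```

The two tins that rocked, in the second and fourth places counting from the robot's left (y ≈ 125 and −125 mm), now stand wholly on the reject belt. The two good tins and all jars are where they were, and I handed the job in at about 18 s.

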